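Show the lacquer sample to the inspection camera

ROBOT

A 7-joint arm with a two-finger parallel gripper is mounted at the origin on the work surface. World frame = base frame: x ahead of the robot, y to its left, z up, the work surface at z = 0. Lengths are in m, angles in rad, forces in N, time in s.
With the tool pointing down it reaches from about 0.425 to 0.875 m from the base axis. Payload 8.4 kg.
Tool frame: the origin (TCP) lies at the very end of the fingers, on their centre line; the grasp point (between the pads) lies 19 mm behind it; z points along the fingers, y is the direction in which the jaws open and shut (so a half turn about z gives the same grasp; the last joint's range is limited). The gripper opens to 85 mm and grips with 20 to 120 N. Pads are 22 mm wide; open, the fingers measure 114 mm over their backs; the gripper's body (76 mm by 85 mm) begins 54 mm behind the grasp point. The pads swing forward as they close: fully open they stand 13 mm farther back than shut.
Start: joints at [1.077, 0.333, 0.04, 1.465, -0.013, 1.343, -0.059], TCP at [0.25, -0.6, 0.231] pointing down, gripper open.
Joint ranges: [-2.58, 2.58], [-0.38, 2.09], [-1.3, 1.39], [0.25, 2.4], [-1.5, 4.64], [0.08, 2.09], [-2.65, 2.65]. Speed limits (rad/s): [2.22, 2.22, 2.79, 2.79, 3.14, 3.14, 3.14].

INTERFACE

Orientations are given as a rotation vector (axis times angle).
In Python, from plant import arm gives the robot as it stands. The module is installed in compiled form; this text tells all that it offers.
- The arm moves only by the tool play_rows, never from a script. Its argument "plan" is a list of rows, each an object of numbers: "dx", "dy", "dz": the shift along the tool's x, y, z in cm; "yaw": the turn about the tool's z in rad; "gripper": the finger opening in cm, from 0 to 8.54. A call has exactly 10 rows; each row is the pose to reach, as a shift and turn from the pose commanded when the call began, along the tool's axes at that moment; what a row does not reach only later rows make up. A row lasts 1/10 s, in which the tool goes at most 50 mm and 8.59 degrees, less where a joint would pass 70% of its speed; a pose out of reach is approached as far as the arm can. A call with a gripper value outside its range is refused whole. The fingers move at their own pace and stop on an object; "squeeze" is the grip in N (left out, the last holds). Time passes only in rows, so rows that repeat a pose let the fingers close, or fill a call up. It gives the time, the measured TCP pose, the force and the opening at its end, in the units of the state.
- arm.observe(): the state, without advancing time (a new reading comes with each control period).
- arm.camera(name): name is "side" or "top" or "wrist"; returns (picture, depth): 420x560x3 uint8, blue, green, red; 420x560 float32, m along the optical axis (not along the pixel's ray), 0 where there is no reading.
- arm.camera_info(name): a dict with "fx", "fy", "cx", "cy" (pixels), "pose" (4x4, takes a point from camera to world coordinates); the wrist camera has in their place "tool_from_camera" (4x4, takes a point from camera to tool coordinates, whose origin is the TCP and whose axes are the flange's). Camera axes: x right, y down, z forward; pixel columns grow to the right and rows downward; lengths in m; the calibration is good to about 2 mm. The wrist camera is an equidistant fisheye: a pixel r from the principal point sees the ray r / f radians off the axis. A picture is of the moment at which its call begins: read the wrist's pose just before it. camera_info takes no time and is no camera call.
- arm.sign_off(): hands the job in, once; it reports no verdict.
The state is a dict: "time": time; "qpos": joint angles; "joint_velocities": joint speeds; "tau": joint torques, N m; "ee_pos": TCP position; "tcp_rot": TCP orientation; "contact_force": force on the tool from outside, world axes, zero at the start; "torque": the same for the moment, N m; "grip_width": opening from 0.0 (shut) to 1.0 (fully open).
Only numpy, scipy, OpenCV 4.12 (cv2) and the standard library are available. Lean on these libraries where they do the work, as an engineer would, in place of code of your own. Each camera call takes 0.05 s, during which the arm holds its last target.

TASK

With the green rubbing block held in the gripper, sweep the three white filler chips off the top of the red lacquered sample while it sits in its peg stand, and put the rubbing block back upright on its blue mat. Then lift the sample out of the stand and hold its underside up to the tilted inspection camera: centred on the camera window, square to it, 10 cm from the glass, and with its long side along the window's long side. Finish while still holding it there, motionless in the air; do not touch the camera, and leave the bottle, bowl and tape roll where they are.

Things in the scene. Friction and masses are not known exactly. Their poses are not given: they have to be found in the camera images.
- panel: the lacquered sample, a loose red-brown wooden block 110 x 50 x 22 mm (its x, y, z), about 90 g, with a yellow tape strip across each end of its top (flat, under 1 mm). Origin: centre of its underside. x along its length, z up out of its top. It rests with its underside 45 mm above the table, its top at 67 mm. Its long sides are free to grip across the 50 mm width within 25 mm either side of its middle.
- stand: fixed wooden peg stand, base plate 140 x 76 x 10 mm with a pedestal 84 x 34 mm, 45 mm high, under the sample (narrower than the sample). Six brass pegs of 8 mm diameter reach 51 mm above the table, so 6 mm up beside the sample with 1 mm of play: at x = +-40, y = +-30 mm and at x = +-60, y = 0. The sample lifts straight up out of them. Origin: centre of its underside on the table; x along the sample's length, z up.
- chip0: loose white filler chip, about 16 x 15 x 8 mm, 10 g, lying at the start on the sample's top. Origin: centre of its underside.
- chip1: like chip0, a second chip on the sample's top
- chip2: like chip0, a third chip on the sample's top
- block: rubbing block, loose, 28 x 70 x 55 mm (its x, y, z), about 80 g, green with a tan cork sole 14 mm thick; stands upright on its sole on the blue mat. Origin: centre of the sole's underside. Grip it across its 28 mm thickness (x), at its upper part.
- rest: fixed blue mat for the rubbing block, 100 x 130 x 5 mm (x, y, z). Origin: centre of its underside on the table.
- camera_head: black housing of the inspection camera, 100 x 74 x 50 mm (its x, y, z), held 40 mm above the table on a dark fixed foot 110 x 90 mm with two side brackets 75 mm high. Origin: centre of the housing's underside. x along the long side of the window (dark glass 70 x 40 mm in a white frame), z is the viewing direction out of the glass, which looks up and leans 0.35 rad (20 degrees) from vertical, roughly towards the robot. The glass is 50 mm along z from the origin.
- focus (a point): point in the air on the camera's viewing axis, 100 mm out from the glass (150 mm along z from the housing's origin), about 180 mm above the table: where the centre of the sample's underside has to be. Its axes are those of camera_head.
- bottle: bystander: amber bottle, 44 mm diameter, 100 mm high, loose; origin: centre of its underside
- bowl: bystander: white bowl, 90 mm diameter, 40 mm high, loose; origin: centre of its underside
- tape: bystander: yellow roll of tape lying flat, 90 mm diameter, 24 mm high, loose; origin: centre of its underside
- camera: the whole inspection camera: its dark foot, 110 x 90 x 10 mm, fixed, with brackets and housing. Origin: centre of the foot's underside on the table; z up, x as the housing's but level.
Not all that is in view belongs to the job. Several things look just like the rest: the one meant starts nearest to the robot's base. There is more than one size of the camera; the one meant has the size given above.

How it is judged:
On the way, in this order (a step that is already met when the one before it is completed fails the run):
1. the rubbing block is held in the gripper and lifted off its mat, with the chips still on the sample (contact force between the fingers and block above 0.5 N and height (world z) of block above 0.03 m and height (world z) of each of chip0, chip1, chip2 above 0.06 m), for 0.1 s.
2. all three chips are off the sample, the sample still in its stand and the rubbing block still held (contact force between the fingers and block above 0.5 N and height (world z) of block above 0.03 m and height (world z) of each of chip0, chip1, chip2 below 0.045 m and distance of panel from where it was at the start of the episode below 0.012 m), for 0.2 s.
3. the rubbing block stands released, upright on its mat, the sample still in its stand (horizontal distance between block and rest below 0.055 m and height (world z) of block below 0.01 m and angle between block's own z axis and vertical below 0.15 rad and contact force between the fingers and block below 0.05 N and height (world z) of each of chip0, chip1, chip2 below 0.045 m and distance of panel from where it was at the start of the episode below 0.012 m), for 0.2 s.
At the end, for the whole second after the job is handed in: Fingers alone hold the sample, top up, still; underside centre within 20 mm of the point 100 mm off the glass; square within 0.14 rad, long side in line within 0.16 rad. Chips below 45 mm. Rubbing block released, upright within 0.15 rad, centre within 55 mm of the mat's (distance between panel and focus below 0.02 m and angle between the z axis of panel and the z axis of camera_head, either way round below 0.14 rad and angle between the x axis of panel and the x axis of camera_head, either way round below 0.16 rad and angle between panel's own z axis and vertical below 0.7 rad and contact force between the fingers and panel above 0.5 N and contact force between panel and camera below 0.05 N and contact force between panel and stand below 0.05 N and linear speed of panel below 0.02 m/s and angular speed of panel below 0.15 rad/s and height (world z) of each of chip0, chip1, chip2 below 0.045 m and horizontal distance between block and rest below 0.055 m and height (world z) of block below 0.01 m and angle between block's own z axis and vertical below 0.15 rad and contact force between the fingers and block below 0.05 N); the arm keeps its last pose, push and grip.
It fails at once if the camera is touched with more than 1 N (contact force between camera and anything else above 1 N).
It fails at once if the bottle is moved more than 30 mm (distance of bottle from where it was at the start of the episode above 0.03 m).
It fails at once if the bowl is moved more than 30 mm (distance of bowl from where it was at the start of the episode above 0.03 m).
It fails at once if the tape is moved more than 30 mm (distance of tape from where it was at the start of the episode above 0.03 m).
It also fails if it takes over 62 s, if anything falls off the work surface, if the arm or the gripper's body presses on something with over 40 N, if the wrist force passes 120 N, or if a joint passes its speed limit or range.

## Working session

There is one attempt and no reset: what is moved stays moved. The work goes in short steps, Python scripts to look and compute and a tool call to move; the robot and the scene stay as the last step left them, time stands still between calls to the robot, and variables do not carry over. Pictures are saved under pics/ and viewed, and the job is handed in when it is done.

Besides the shell and the picture viewer there is one more tool, called after "Call:" as a command line: name --argument value ..., lists and objects as JSON in quotes. play_rows: Moves the arm, as the interface text tells. Its arguments: {"type":"object","properties":{"plan":{"type":"array"},"squeeze":{"type":"number"}},"required":["plan"]}

```bash
ls; mkdir -p pics
python3 - <<'E'
from plant import arm
import cv2,numpy as np
np.set_printoptions(precision=4,suppress=True)
s=arm.observe();print(s)
for n in ["side","top","wrist"]:
    i=arm.camera_info(n);print(n,i)
    p,d=arm.camera(n)
    cv2.imwrite(f"pics/{n}0.png",p);np.save(f"pics/{n}0.npy",d)
E
```

```text
pics
{'time': 0.0, 'qpos': array([ 1.0768,  0.3339,  0.0399,  1.4663, -0.0134,  1.3433, -0.0585]), 'joint_velocities': array([ 0.0005, -0.0009, -0.0026, -0.0034,  0.0006,  0.0004, -0.0008]), 'tau': array([ -0.0003, -65.8553,   1.3648, -40.5566,   0.0165,   0.0125,
        -0.0001]), 'ee_pos': array([ 0.2498, -0.5996,  0.2304]), 'tcp_rot': array([-3.079 , -0.6158,  0.0006]), 'contact_force': array([-0.3121,  1.0412,  0.2309]), 'torque': array([0.0019, 0.0548, 0.0088]), 'grip_width': 1.0021065332545835}
side {'fx': 442.5700636174631, 'fy': 442.5700636174631, 'cx': 280.3364659780487, 'cy': 216.17344935481103, 'pose': array([[-0.9384, -0.2702,  0.2152,  0.3489],
       [-0.3453,  0.7145, -0.6085,  0.7781],
       [ 0.0107, -0.6453, -0.7638,  1.0587],
       [ 0.    ,  0.    ,  0.    ,  1.    ]])}
top {'fx': 480.8985420196741, 'fy': 480.8985420196741, 'cx': 274.790058638595, 'cy': 206.94061229922931, 'pose': array([[ 0.0148, -0.9798,  0.1996,  0.2418],
       [-0.9999, -0.0144,  0.0031,  0.0365],
       [-0.0002, -0.1996, -0.9799,  1.8257],
       [ 0.    ,  0.    ,  0.    ,  1.    ]])}
wrist {'fx': 325.19226210127806, 'fy': 325.19226210127806, 'cx': 272.9649665444038, 'cy': 208.00890585567376, 'tool_from_camera': array([[-0.0003, -0.9547, -0.2975,  0.0775],
       [ 1.    , -0.0002, -0.0005, -0.0002],
       [ 0.0004, -0.2975,  0.9547, -0.1422],
       [ 0.    ,  0.    ,  0.    ,  1.    ]])}
```

View pics/side0.png

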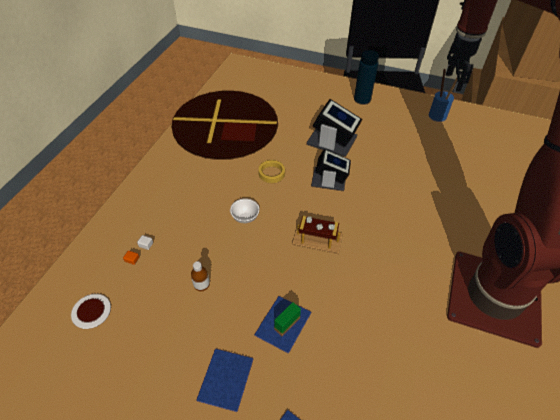

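View pics/top0.png

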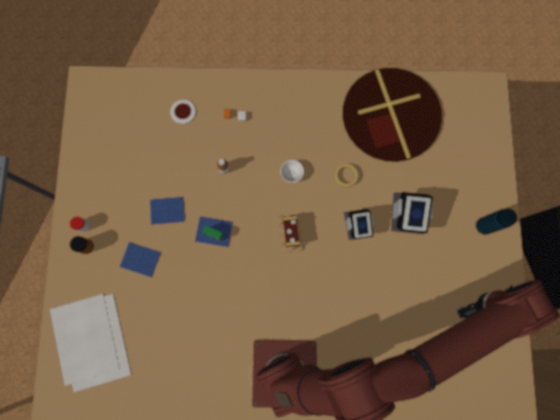

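View pics/wrist0.png

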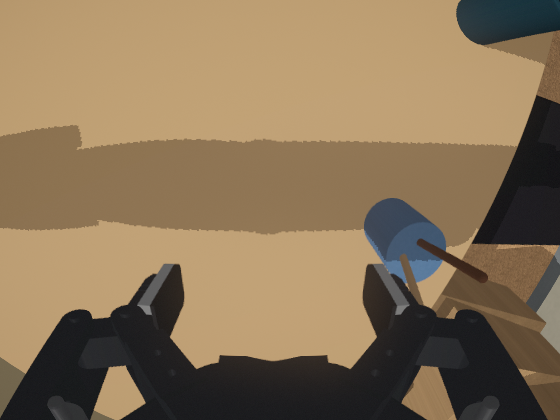

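The side view shows the sample at (319,228), the block on its mat at (285,318), and two cameras at (335,163) and (338,120). The block's mat is the one nearest the base. Next I'll measure with the depth images.

```bash
cat > h.py <<'E'
import numpy as np,cv2
from scipy.spatial.transform import Rotation as R
np.set_printoptions(precision=4,suppress=True)
def wmap(info,d):
    v,u=np.mgrid[0:d.shape[0],0:d.shape[1]].astype(float)
    P=np.stack([(u-info['cx'])/info['fx']*d,(v-info['cy'])/info['fy']*d,d],-1)
    T=info['pose'];W=P@T[:3,:3].T+T[:3,3];W[d==0]=np.nan
    return W
def wrist_map(info,d,s):
    v,u=np.mgrid[0:d.shape[0],0:d.shape[1]].astype(float)
    x=u-info['cx'];y=v-info['cy'];r=np.hypot(x,y);th=r/info['fx']
    k=np.where(r>0,np.tan(th)/np.maximum(r,1e-9),1/info['fx'])
    P=np.stack([x*k*d,y*k*d,d],-1)
    T=info['tool_from_camera'];P=P@T[:3,:3].T+T[:3,3]
    W=P@R.from_rotvec(s['tcp_rot']).as_matrix().T+s['ee_pos'];W[d==0]=np.nan
    return W
E
python3 - <<'E'
from plant import arm
from h import *
for n,(u0,u1,v0,v1) in {"side":(230,380,90,360),"top":(190,440,150,270)}.items():
    p=cv2.imread(f"pics/{n}0.png");d=np.load(f"pics/{n}0.npy")
    W=wmap(arm.camera_info(n),d);np.save(f"pics/{n}W0.npy",W)
    print(n,np.nanmedian(W[250:260,400:410] if n=="top" else W[330:340,370:380],axis=(0,1)))
p=cv2.imread("pics/side0.png")
cv2.imwrite("pics/s_a.png",cv2.resize(p[95:265,230:380],None,fx=4,fy=4,interpolation=2)[:600])
cv2.imwrite("pics/s_b.png",cv2.resize(p[200:260,280:360],None,fx=9,fy=9,interpolation=2))
cv2.imwrite("pics/s_c.png",cv2.resize(p[280:360,240:330],None,fx=7,fy=7,interpolation=2))
W=np.load("pics/sideW0.npy")
# heights of items
def rep(name,m):
    pts=W[m]; 
    if len(pts)<10: print(name,len(pts));return
    r=cv2.minAreaRect(pts[:,:2].astype(np.float32)*1000)
    print(name,len(pts),pts.mean(0),r,np.nanmax(pts[:,2]))
p=p.astype(int);b,g,r=p[...,0],p[...,1],p[...,2]
roi=np.zeros(b.shape,bool);
def box(u0,u1,v0,v1):
    m=np.zeros(b.shape,bool);m[v0:v1,u0:u1]=1;return m
z=W[...,2]
rep("green",box(250,320,290,345)&(g>r+40)&(g>b+40))
rep("greentop",box(250,320,290,345)&(g>r+40)&(g>b+40)&(z>.052))
rep("mat",box(250,320,290,355)&(b>r+20)&(b>g+10)&(z<.02))
rep("panel top",box(285,355,205,255)&(z>.058))
rep("chips",box(285,355,205,255)&(z>.07))
rep("foot cam",box(300,360,140,195)&(z>.005)&(z<.02))
rep("cam",box(305,360,140,195)&(z>.03))
rep("bigcam",box(300,365,95,155)&(z>.03))
E
```

```text
side [ 0.2847  0.2219 -0.0005]
top [ 0.4367 -0.4525  0.0017]
green 419 [nan nan nan] ((512.174072265625, 271.173828125), (72.59651184082031, 47.3348503112793), 67.59849548339844) 0.06422485283798529
greentop 303 [0.5036 0.2773 0.059 ] ((504.0932312011719, 275.5339050292969), (70.31233215332031, 30.108158111572266), 68.54381561279297) 0.06422485283798529
mat 1189 [0.5165 0.2863 0.0044] ((515.0577392578125, 276.2981872558594), (130.03294372558594, 100.78251647949219), 80.8199691772461) 0.012011355119317724
panel top 573 [ 0.5116 -0.0144  0.067 ] ((512.450439453125, -17.627124786376953), (110.5775146484375, 54.436100006103516), 5.712534427642822) 0.0804598959216507
chips 88 [ 0.5076 -0.0193  0.0734] ((511.2001037597656, -18.38425636291504), (36.55350112915039, 100.55189514160156), 89.90389251708984) 0.0804598959216507
foot cam 580 [ 0.5699 -0.3463  0.0114] ((561.1219482421875, -337.9079284667969), (203.46107482910156, 275.12799072265625), 16.048887252807617) 0.01998667335071902
cam 1011 [ 0.5444 -0.2803  0.0717] ((553.094970703125, -327.00054931640625), (108.78797149658203, 203.35195922851562), 11.611662864685059) 0.10495700911288208
bigcam 1522 [ 0.5811 -0.4406  0.1001] ((564.5022583007812, -507.186279296875), (442.8860778808594, 142.8198699951172), 74.21639251708984) 0.1436899006488196
```

View pics/s_a.png

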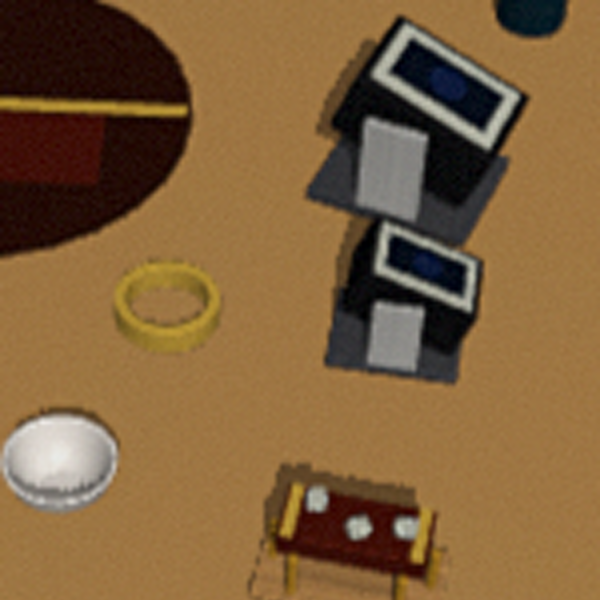

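View pics/s_b.png

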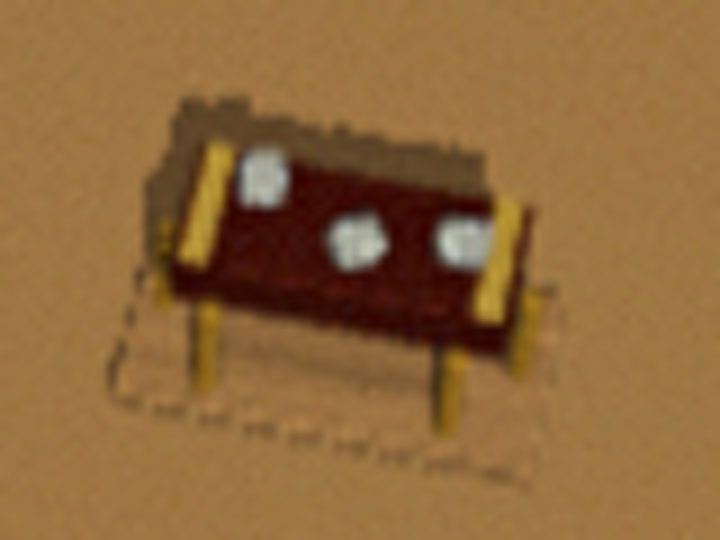

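View pics/s_c.png

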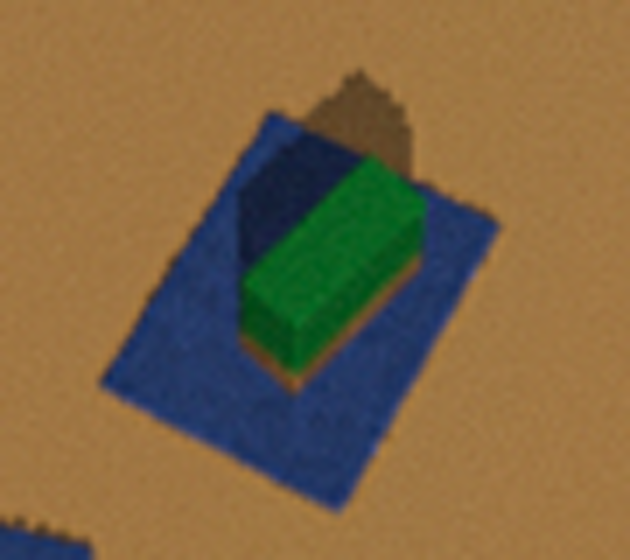

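Run:
```python
from h import *
W=np.load("pics/sideW0.npy");p=cv2.imread("pics/side0.png").astype(int)
def pt(u,v,k=1): return np.nanmedian(W[v-k:v+k+1,u-k:u+k+1].reshape(-1,3),0)
def corners(c,name):
    pts=np.array([pt(int(round(230+x/4)),int(round(95+y/4)),0) for x,y in c]);print(name,pts)
    print([np.linalg.norm(pts[i]-pts[(i+1)%4]) for i in range(4)],pts.mean(0))
corners([(388,226),(478,264),(470,306),(380,266)],"small frame")
corners([(404,25),(520,95),(490,142),(378,74)],"big frame")
# glass planes
for name,c in {"small":[(392,232),(472,266),(466,300),(384,266)],"big":[(408,32),(512,95),(488,134),(386,72)]}.items():
    m=np.zeros(W.shape[:2],np.uint8);q=np.array([[230+x/4,95+y/4] for x,y in c]).round().astype(np.int32)
    cv2.fillPoly(m,[q],1);P=W[(m>0)&np.isfinite(W[...,2])];c0=np.median(P,0)
    for _ in range(3):
        u,s,v=np.linalg.svd(P-P.mean(0));n=v[2]*np.sign(v[2][2]);e=(P-P.mean(0))@n;P=P[abs(e)<.006]
    print(name,len(P),P.mean(0),n,"lean",np.arccos(n[2]),np.degrees(np.arctan2(n[1],n[0])),e.std())
# bystanders
z=W[...,2]
for nm,(u0,u1,v0,v1) in dict(bowl=(225,265,192,225),tape=(255,290,155,185),bottle=(185,215,245,295)).items():
    q=W[v0:v1,u0:u1].reshape(-1,3);q=q[q[:,2]>.012];print(nm,q.mean(0),q.max(0),q.min(0))
```

```text
small frame [[ 0.5725 -0.2986  0.0962]
 [ 0.4958 -0.3138  0.0688]
 [ 0.4889 -0.2611  0.0689]
 [ 0.5644 -0.2474  0.0993]]
[np.float64(0.08284775694835751), np.float64(0.05317319745219634), np.float64(0.08252446827620828), np.float64(0.05194976725850148)] [ 0.5304 -0.2802  0.0833]
big frame [[ 0.624  -0.5102  0.1401]
 [ 0.5127 -0.5054  0.0968]
 [ 0.5235 -0.4326  0.0998]
 [ 0.6276 -0.4384  0.134 ]]
[np.float64(0.11954023337115653), np.float64(0.07361623570350109), np.float64(0.1097848247873191), np.float64(0.07208851828564891)] [ 0.572  -0.4716  0.1177]
small 214 [ 0.5321 -0.2763  0.0862] [-0.3363 -0.0743  0.9388] lean 0.3516297978653493 -167.54185997887794 0.0018591720668442598
big 369 [ 0.5717 -0.4709  0.1196] [-0.3491 -0.0109  0.937 ] lean 0.35683105203069027 -178.212522424079 0.0021201865455737707
bowl [ 0.7528 -0.0297  0.0283] [0.7917 0.0268 0.0463] [ 0.7034 -0.0645  0.0123]
tape [ 0.7394 -0.2287  0.0212] [ 0.7848 -0.1837  0.0288] [ 0.6954 -0.2773  0.0121]
bottle [0.7576 0.2546 0.0604] [0.7834 0.2694 0.1074] [0.7412 0.2291 0.0124]
```

```bash
cat > mv.py <<'E'
from h import *
from plant import arm
import sys
# target world x y z (m), heading deg of tool x; "." keeps
def go(x,y,z,hd=None,s=None):
    s=s or arm.observe();M=R.from_rotvec(s['tcp_rot']).as_matrix()
    d=M.T@(np.array([x,y,z])-s['ee_pos'])*100
    h=np.degrees(np.arctan2(M[1,0],M[0,0]))
    yaw=0 if hd is None else -np.radians((hd-h+180)%360-180)
    print("t",round(s['time'],2),"pos",s['ee_pos'],"head",round(h,2),"tilt z",M[:,2],"F",s['contact_force'],"grip",round(s['grip_width'],3),"q7",round(s['qpos'][6],2))
    print("dxyz cm",d.round(2),"yaw",round(yaw,3))
if __name__=="__main__":
    a=sys.argv[1:];go(*map(float,a))
E
python3 mv.py 0.48 -0.25 0.30 68.5
```

```text
t 0.15 pos [ 0.2498 -0.5997  0.2306] head 22.62 tilt z [-0.0005  0.0011 -1.    ] F [-0.1724  0.3224 -0.6372] grip 0.998 q7 -0.06
dxyz cm [ 34.69 -23.44  -6.91] yaw -0.801
```

Call:
play_rows --plan '[{"dx":34.7,"dy":-23.4,"dz":-6.9,"yaw":-0.8,"gripper":8.5},{"dx":34.7,"dy":-23.4,"dz":-6.9,"yaw":-0.8,"gripper":8.5},{"dx":34.7,"dy":-23.4,"dz":-6.9,"yaw":-0.8,"gripper":8.5},{"dx":34.7,"dy":-23.4,"dz":-6.9,"yaw":-0.8,"gripper":8.5},{"dx":34.7,"dy":-23.4,"dz":-6.9,"yaw":-0.8,"gripper":8.5},{"dx":34.7,"dy":-23.4,"dz":-6.9,"yaw":-0.8,"gripper":8.5},{"dx":34.7,"dy":-23.4,"dz":-6.9,"yaw":-0.8,"gripper":8.5},{"dx":34.7,"dy":-23.4,"dz":-6.9,"yaw":-0.8,"gripper":8.5},{"dx":34.7,"dy":-23.4,"dz":-6.9,"yaw":-0.8,"gripper":8.5},{"dx":34.7,"dy":-23.4,"dz":-6.9,"yaw":-0.8,"gripper":8.5}]' --squeeze 40

```text
time: 1.15
ee_pos: [0.4828, -0.2461, 0.301]
tcp_rot: [2.591, 1.776, 0.003]
contact_force: [-0.1, -1.1, 0.6]
grip_width: 0.995
```

```bash
cat > snap.py <<'E'
import sys
from h import *
from plant import arm
def snap(name,tag):
    s=arm.observe();p,d=arm.camera(name);i=arm.camera_info(name)
    W=wrist_map(i,d,s) if name=="wrist" else wmap(i,d)
    cv2.imwrite(f"pics/{tag}.png",p);np.save(f"pics/{tag}W.npy",W);return p,W
if __name__=="__main__": snap(sys.argv[1],sys.argv[2])
E
python3 snap.py wrist w1; python3 mv.py 0.504 0.2755 0.2 68.5
```

```text
t 1.2 pos [ 0.4812 -0.2488  0.3004] head 68.67 tilt z [ 0.0003  0.0001 -1.    ] F [-1.0893 -0.4236 -0.6461] grip 0.992 q7 -0.0
dxyz cm [ 49.66 -16.95  10.05] yaw 0.003
```

View pics/w1.png

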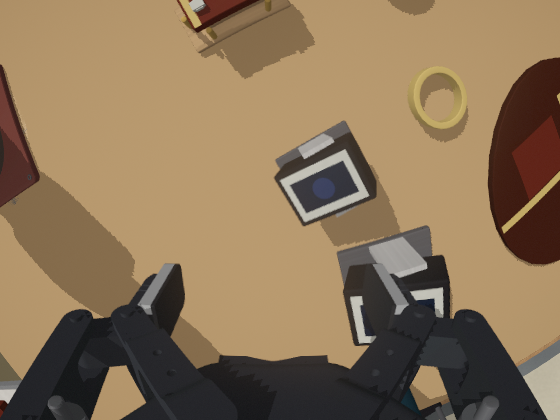

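The wrist view shows the small camera with its window centre near (324,187), the sample's end at the top, and the tape at (438,98). I'll fit the white frame.

```bash
cat > camfit.py <<'E'
from h import *
p=cv2.imread("pics/w1.png").astype(int);W=np.load("pics/w1W.npy")
roi=np.zeros(p.shape[:2],np.uint8);cv2.fillPoly(roi,[np.array([[275,180],[345,148],[380,190],[305,228]])],1)
m=(roi>0)&(p.min(2)>150)&np.isfinite(W[...,2])&(W[...,2]>.05)
P=W[m];print(len(P),P.mean(0))
for _ in range(3):
    c=P.mean(0);u,s,v=np.linalg.svd(P-c,full_matrices=False);n=v[2]*np.sign(v[2][2]);e=(P-c)@n;P=P[abs(e)<.005]
print("n",n,"lean",np.arccos(n[2]),np.degrees(np.arctan2(n[1],n[0])),e.std())
ex=v[0]-0;ex=np.array([n[2],0,0]);
ax=np.cross([0,0,1],n);ay=ax/np.linalg.norm(ax);ax=np.cross(ay,n)
q=np.c_[(P-c)@ax,(P-c)@ay].astype(np.float32)*1000
r=cv2.minAreaRect(q);print(r)
C=c+ax*r[0][0]/1e3+ay*r[0][1]/1e3;print("frame centre",C,"ax",ax)
print("focus",C+.1*n)
E
python3 camfit.py
```

```text
1522 [ 0.5363 -0.2741  0.0868]
n [-0.3354 -0.0602  0.9402] lean 0.3477078371117858 -169.82496928418237 0.0007057884038125702
((2.6144638061523438, 1.636423110961914), (60.27100372314453, 85.80574035644531), 89.62654876708984)
frame centre [ 0.5342 -0.2761  0.0859] ax [-0.9254 -0.1661 -0.3407]
focus [ 0.5006 -0.2821  0.1799]
```

Call:
play_rows --plan '[{"dx":5,"dy":-1.7,"dz":0,"yaw":0,"gripper":8.5},{"dx":10,"dy":-3.4,"dz":0,"yaw":0,"gripper":8.5},{"dx":15,"dy":-5.1,"dz":0,"yaw":0,"gripper":8.5},{"dx":20,"dy":-6.8,"dz":0,"yaw":0,"gripper":8.5},{"dx":25,"dy":-8.5,"dz":1,"yaw":0,"gripper":8.5},{"dx":30,"dy":-10.2,"dz":3,"yaw":0,"gripper":8.5},{"dx":35,"dy":-11.9,"dz":5,"yaw":0,"gripper":8.5},{"dx":40,"dy":-13.6,"dz":7,"yaw":0,"gripper":8.5},{"dx":45,"dy":-15.3,"dz":9,"yaw":0,"gripper":8.5},{"dx":49.7,"dy":-17,"dz":10,"yaw":0,"gripper":8.5}]'

```text
time: 2.2
ee_pos: [0.5036, 0.2339, 0.2099]
tcp_rot: [2.6, 1.762, -0.002]
contact_force: [1.4, -0.3, 0.8]
grip_width: 0.995
```

```bash
python3 snap.py wrist w2; python3 mv.py 0.504 0.2755 0.024 68.5
```

```text
t 2.25 pos [0.5008 0.2427 0.208 ] head 68.74 tilt z [-0.0033  0.0032 -1.    ] F [-4.9271  4.3693 -1.0565] grip 0.997 q7 -1.03
dxyz cm [ 3.14 -0.81 18.41] yaw 0.004
```

View pics/w2.png

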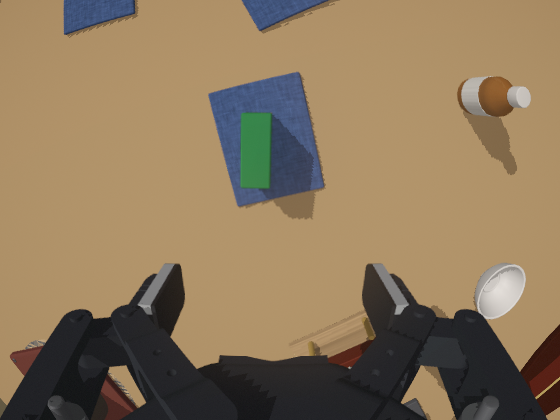

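The wrist view shows the green block upright in the image at (256,150) on its mat, aligned with the jaws. The bottle is at (495,97) and the bowl at (500,290). I'll re-measure now that the arm has settled.

```bash
python3 snap.py wrist w2b; python3 snap.py wrist w2c
python3 - <<'E'
from h import *
for t in ["w2b","w2c"]:
    p=cv2.imread(f"pics/{t}.png").astype(int);W=np.load(f"pics/{t}W.npy")
    b,g,r=p[...,0],p[...,1],p[...,2]
    m=(g>r+40)&(g>b+40)&(W[...,2]>.055)
    P=W[m];print(P[:,2].mean(),cv2.minAreaRect(P[:,:2].astype(np.float32)*1000))
    m=(b>r+25)&(b>g+10)&(abs(W[...,2])<.03);m[:,:200]=0;m[:65]=0;m[215:]=0
    P=W[m];print(P[:,2].mean(),cv2.minAreaRect(P[:,:2].astype(np.float32)*1000))
E
python3 mv.py 0.504 0.2755 0.024 68.5
```

```text
0.05952981293371436 ((504.1889343261719, 277.0494384765625), (68.58287811279297, 26.757644653320312), 67.02747344970703)
0.004599892356291259 ((514.7874755859375, 277.8817138671875), (128.34930419921875, 98.78936767578125), 81.27582550048828)
0.05956775563577694 ((504.3804931640625, 277.1802978515625), (68.96076202392578, 26.68109703063965), 66.9138412475586)
0.00460651191189535 ((514.8086547851562, 277.71539306640625), (128.55723571777344, 98.71762084960938), 81.45460510253906)
t 2.35 pos [0.5021 0.2364 0.2096] head 68.68 tilt z [-0.0031  0.0004 -1.    ] F [ 0.3529 -0.9028  0.2783] grip 0.994 q7 -1.02
dxyz cm [ 3.73 -1.19 18.56] yaw 0.003
```

```bash
python3 mv.py 0.5043 0.2771 0.024 67
```

```text
t 2.35 pos [0.5021 0.2364 0.2096] head 68.68 tilt z [-0.0031  0.0004 -1.    ] F [ 0.3529 -0.9028  0.2783] grip 0.994 q7 -1.02
dxyz cm [ 3.89 -1.22 18.56] yaw 0.029
```

Call:
play_rows --plan '[{"dx":3.9,"dy":-1.2,"dz":2,"yaw":0.03,"gripper":8.5},{"dx":3.9,"dy":-1.2,"dz":6,"yaw":0.03,"gripper":8.5},{"dx":3.9,"dy":-1.2,"dz":10,"yaw":0.03,"gripper":8.5},{"dx":3.9,"dy":-1.2,"dz":13,"yaw":0.03,"gripper":8.5},{"dx":3.9,"dy":-1.2,"dz":16,"yaw":0.03,"gripper":8.5},{"dx":3.9,"dy":-1.2,"dz":18,"yaw":0.03,"gripper":8.5},{"dx":3.9,"dy":-1.2,"dz":18.6,"yaw":0.03,"gripper":8.5},{"dx":3.9,"dy":-1.2,"dz":18.6,"yaw":0.03,"gripper":8.5},{"dx":3.9,"dy":-1.2,"dz":18.6,"yaw":0.03,"gripper":0},{"dx":3.9,"dy":-1.2,"dz":18.6,"yaw":0.03,"gripper":0}]' --squeeze 40

```text
time: 3.35
ee_pos: [0.5074, 0.2753, 0.0267]
tcp_rot: [2.624, 1.727, 0.003]
contact_force: [-0.5, 0.3, 0.2]
grip_width: 0.686
```

Call:
play_rows --plan '[{"dx":0,"dy":0,"dz":0,"yaw":0,"gripper":0},{"dx":0,"dy":0,"dz":0,"yaw":0,"gripper":0},{"dx":0,"dy":0,"dz":0,"yaw":0,"gripper":0},{"dx":0,"dy":0,"dz":0,"yaw":0,"gripper":0},{"dx":0,"dy":0,"dz":0,"yaw":0,"gripper":0},{"dx":0,"dy":0,"dz":0,"yaw":0,"gripper":0},{"dx":0,"dy":0,"dz":0,"yaw":0,"gripper":0},{"dx":0,"dy":0,"dz":0,"yaw":0,"gripper":0},{"dx":0,"dy":0,"dz":0,"yaw":0,"gripper":0},{"dx":0,"dy":0,"dz":0,"yaw":0,"gripper":0}]'

```text
time: 4.35
ee_pos: [0.5068, 0.2755, 0.0261]
tcp_rot: [2.623, 1.728, 0.002]
contact_force: [-2.5, -1.7, 5.8]
grip_width: 0.32
```

```bash
python3 mv.py 0.5043 0.2771 0.16 67; python3 snap.py wrist w3
python3 - <<'E'
from h import *
# refined panel/chips from w1 (partial) and side
W=np.load("pics/sideW0.npy");p=cv2.imread("pics/side0.png").astype(int)
m=(W[...,2]>.058);m[:205]=0;m[255:]=0;m[:,:285]=0;m[:,355:]=0
b,g,r=p[...,0],p[...,1],p[...,2]
w=m&(p.min(2)>110)
n,l,st,c=cv2.connectedComponentsWithStats(w.astype(np.uint8))
for i in range(1,n): print(st[i],W[l==i].mean(0))
k=m&(W[...,2]<.072)&(W[...,2]>.061)
print(cv2.minAreaRect(W[k][:,:2].astype(np.float32)*1000))
E
```

```text
t 4.35 pos [0.5068 0.2755 0.0261] head 66.74 tilt z [ 0.0011  0.0003 -1.    ] F [-2.5494 -1.7235  5.7788] grip 0.32 q7 -1.26
dxyz cm [  0.05  -0.28 -13.39] yaw -0.005
[307 217   5   6  23] [ 0.5449 -0.0244  0.0737]
[317 225   6   5  22] [ 0.5088 -0.0099  0.0734]
[329 225   6   4  22] [ 0.4767 -0.0218  0.0742]
((511.8459167480469, -17.663867950439453), (109.0216293334961, 54.588539123535156), 6.1017656326293945)
```

View pics/w3.png

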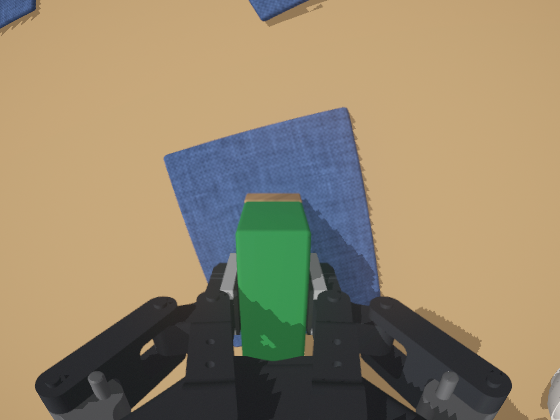

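The block is gripped centrally at about 27 mm. Lifting it and carrying it to the near end of the sample.

```bash
python3 mv.py 0.440 -0.025 0.16 96
```

```text
t 4.4 pos [0.5068 0.2755 0.0261] head 66.74 tilt z [ 0.001   0.0003 -1.    ] F [-1.2268 -1.781   6.8667] grip 0.323 q7 -1.26
dxyz cm [-30.24   5.74 -13.41] yaw -0.511
```

Call:
play_rows --plan '[{"dx":0,"dy":0,"dz":-2,"yaw":0,"gripper":0},{"dx":0,"dy":0,"dz":-5,"yaw":0,"gripper":0},{"dx":0,"dy":0,"dz":-9,"yaw":0,"gripper":0},{"dx":-3,"dy":0.6,"dz":-13.4,"yaw":-0.05,"gripper":0},{"dx":-7,"dy":1.4,"dz":-13.4,"yaw":-0.12,"gripper":0},{"dx":-11,"dy":2.1,"dz":-13.4,"yaw":-0.2,"gripper":0},{"dx":-15,"dy":2.9,"dz":-13.4,"yaw":-0.28,"gripper":0},{"dx":-19,"dy":3.6,"dz":-13.4,"yaw":-0.36,"gripper":0},{"dx":-23,"dy":4.4,"dz":-13.4,"yaw":-0.44,"gripper":0},{"dx":-27,"dy":5.2,"dz":-13.4,"yaw":-0.51,"gripper":0}]'

```text
time: 5.4
ee_pos: [0.4467, 0.0051, 0.1593]
tcp_rot: [2.099, 2.337, -0.0]
contact_force: [1.2, -0.4, -0.9]
grip_width: 0.324
```

```bash
python3 snap.py wrist w4;python3 mv.py 0.440 -0.025 0.12 96
```

```text
t 5.45 pos [ 0.4454 -0.0017  0.1589] head 96.16 tilt z [-0.0017 -0.003  -1.    ] F [ 0.2513 -5.837  -1.8618] grip 0.317 q7 0.02
dxyz cm [-2.25 -0.78  3.89] yaw 0.003
```

View pics/w4.png

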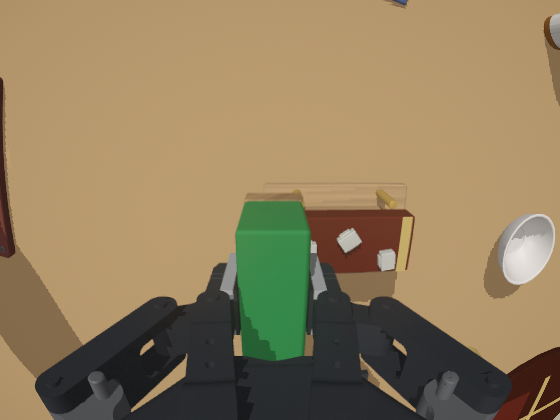

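Call:
play_rows --plan '[{"dx":-2.5,"dy":-0.5,"dz":0,"yaw":0,"gripper":0},{"dx":-2.5,"dy":-0.5,"dz":2,"yaw":0,"gripper":0},{"dx":-2.5,"dy":-0.5,"dz":4,"yaw":0,"gripper":0},{"dx":-2.5,"dy":-0.5,"dz":5,"yaw":0,"gripper":0},{"dx":-2.5,"dy":-0.5,"dz":5,"yaw":0,"gripper":0},{"dx":-2.5,"dy":-0.5,"dz":5,"yaw":0,"gripper":0},{"dx":-2.5,"dy":-0.5,"dz":5,"yaw":0,"gripper":0},{"dx":-2.5,"dy":-0.5,"dz":5,"yaw":0,"gripper":0},{"dx":-2.5,"dy":-0.5,"dz":5,"yaw":0,"gripper":0},{"dx":-2.5,"dy":-0.5,"dz":5,"yaw":0,"gripper":0}]'

```text
time: 6.45
ee_pos: [0.4453, -0.0187, 0.1096]
tcp_rot: [2.103, 2.334, 0.0]
contact_force: [1.2, 1.1, -1.6]
grip_width: 0.322
```

```bash
python3 snap.py side s5;python3 mv.py 0.440 -0.025 0.0906 96; python3 -c "
import cv2;p=cv2.imread('pics/s5.png');cv2.imwrite('pics/s5c.png',cv2.resize(p[170:290,260:400],None,fx=5,fy=5,interpolation=2))"
```

```text
t 6.5 pos [ 0.4452 -0.0187  0.1095] head 95.96 tilt z [ 0.0003 -0.0001 -1.    ] F [ 0.187  -0.7482 -1.174 ] grip 0.321 q7 0.01
dxyz cm [-0.57 -0.59  1.89] yaw -0.001
```

View pics/s5c.png

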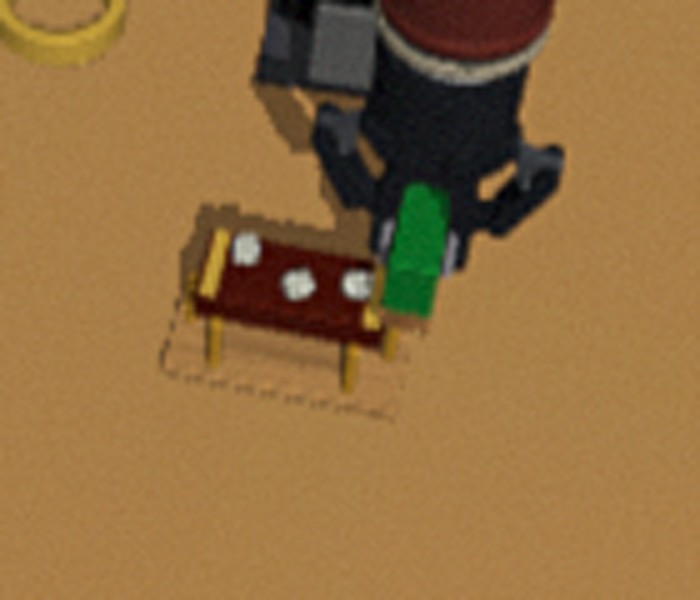

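All three chips are on top and the block is beyond the near end. I'll lower it and sweep in one stroke.

Call:
play_rows --plan '[{"dx":-0.3,"dy":-0.4,"dz":1,"yaw":0,"gripper":0},{"dx":-0.3,"dy":-0.4,"dz":1.9,"yaw":0,"gripper":0},{"dx":-0.3,"dy":-0.4,"dz":1.9,"yaw":0,"gripper":0},{"dx":-0.3,"dy":1.5,"dz":1.9,"yaw":0,"gripper":0},{"dx":-0.3,"dy":4,"dz":1.9,"yaw":0,"gripper":0},{"dx":-0.3,"dy":6.5,"dz":1.9,"yaw":0,"gripper":0},{"dx":-0.3,"dy":9,"dz":1.9,"yaw":0,"gripper":0},{"dx":-0.3,"dy":11.5,"dz":1.9,"yaw":0,"gripper":0},{"dx":-0.3,"dy":14,"dz":1.9,"yaw":0,"gripper":0},{"dx":-0.3,"dy":15.5,"dz":1.9,"yaw":0,"gripper":0}]'

```text
time: 7.5
ee_pos: [0.6011, -0.0053, 0.0897]
tcp_rot: [-2.103, -2.333, -0.001]
contact_force: [-0.3, 0.5, -0.8]
grip_width: 0.323
```

```bash
python3 snap.py side s6;python3 mv.py 0.5 0.1 0.16 67; python3 -c "
import cv2;p=cv2.imread('pics/s6.png');cv2.imwrite('pics/s6c.png',cv2.resize(p[170:290,240:380],None,fx=5,fy=5,interpolation=2))"
```

```text
t 7.55 pos [ 0.6025 -0.005   0.0898] head 95.95 tilt z [ 0.0011  0.0013 -1.    ] F [ 0.9659  0.3501 -0.2322] grip 0.322 q7 -0.16
dxyz cm [11.52 -9.1  -7.02] yaw 0.505
```

View pics/s6c.png

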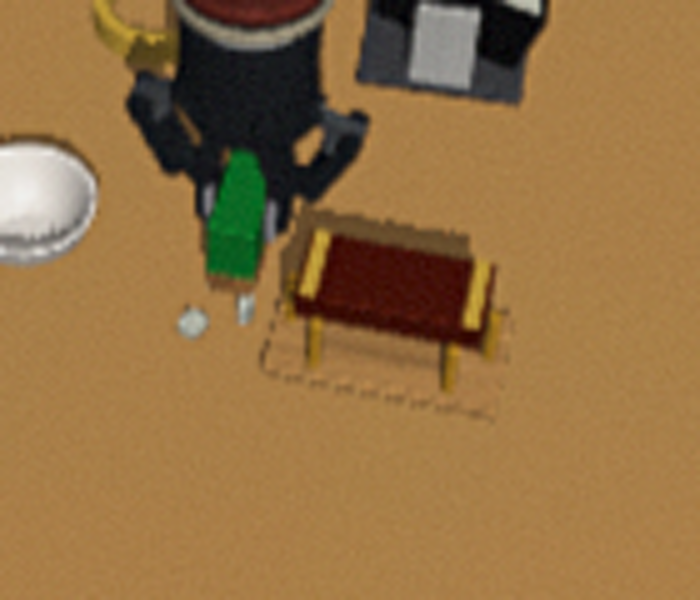

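The sample's top is clear, with two chips on the table near (190,322) and (245,308) in the crop. The third is probably hidden behind the block. Returning the block.

```bash
python3 mv.py 0.509 0.276 0.13 67
```

```text
t 7.55 pos [ 0.6025 -0.005   0.0898] head 95.95 tilt z [ 0.0011  0.0013 -1.    ] F [ 0.9659  0.3501 -0.2322] grip 0.322 q7 -0.16
dxyz cm [28.93 -6.38 -3.99] yaw 0.505
```

Call:
play_rows --plan '[{"dx":0,"dy":0,"dz":-3,"yaw":0,"gripper":0},{"dx":1,"dy":-0.5,"dz":-6,"yaw":0.05,"gripper":0},{"dx":4,"dy":-2,"dz":-7,"yaw":0.12,"gripper":0},{"dx":8,"dy":-4,"dz":-7,"yaw":0.19,"gripper":0},{"dx":12,"dy":-6,"dz":-7,"yaw":0.26,"gripper":0},{"dx":16,"dy":-8,"dz":-7,"yaw":0.33,"gripper":0},{"dx":20,"dy":-9.5,"dz":-7,"yaw":0.4,"gripper":0},{"dx":24,"dy":-11,"dz":-6.5,"yaw":0.47,"gripper":0},{"dx":26,"dy":-12,"dz":-6,"yaw":0.5,"gripper":0},{"dx":26,"dy":-12,"dz":-5,"yaw":0.5,"gripper":0}]'

```text
time: 8.55
ee_pos: [0.4511, 0.2442, 0.1406]
tcp_rot: [-2.61, -1.747, -0.002]
contact_force: [-0.4, -0.1, 0.3]
grip_width: 0.325
```

```bash
python3 snap.py side s7;python3 mv.py 0.509 0.276 0.0265 67
```

```text
t 8.6 pos [0.4515 0.2414 0.1385] head 67.51 tilt z [-0.0015 -0.0006 -1.    ] F [-0.0062 -0.1641 -3.1349] grip 0.32 q7 -1.09
dxyz cm [ 5.41  4.   11.19] yaw 0.009
```

View pics/s7.png

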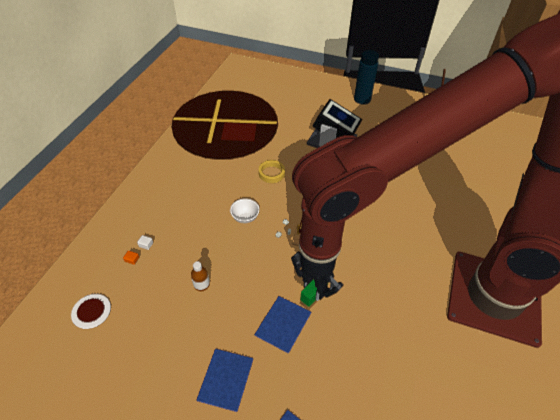

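All three chips are on the table, near (285,222), (279,235) and (290,228). Placing the block.

Call:
play_rows --plan '[{"dx":2.7,"dy":2,"dz":2,"yaw":0.01,"gripper":0},{"dx":5.4,"dy":4,"dz":4,"yaw":0.01,"gripper":0},{"dx":5.4,"dy":4,"dz":6,"yaw":0.01,"gripper":0},{"dx":5.4,"dy":4,"dz":8,"yaw":0.01,"gripper":0},{"dx":5.4,"dy":4,"dz":9,"yaw":0.01,"gripper":0},{"dx":5.4,"dy":4,"dz":10,"yaw":0.01,"gripper":0},{"dx":5.4,"dy":4,"dz":10.6,"yaw":0.01,"gripper":0},{"dx":5.4,"dy":4,"dz":11,"yaw":0.01,"gripper":0},{"dx":5.4,"dy":4,"dz":11,"yaw":0.01,"gripper":0},{"dx":5.4,"dy":4,"dz":11,"yaw":0.01,"gripper":0}]'

```text
time: 9.6
ee_pos: [0.5113, 0.2751, 0.0309]
tcp_rot: [2.624, 1.728, 0.001]
contact_force: [-0.3, -0.2, -0.6]
grip_width: 0.321
```

```bash
python3 mv.py 0.509 0.276 0.0263 67
```

```text
t 9.6 pos [0.5113 0.2751 0.0309] head 66.74 tilt z [ 0.0008  0.0003 -1.    ] F [-0.3353 -0.2458 -0.5646] grip 0.321 q7 -1.24
dxyz cm [-0.01 -0.25  0.46] yaw -0.005
```

Call:
play_rows --plan '[{"dx":0,"dy":0,"dz":0.3,"yaw":0,"gripper":0},{"dx":0,"dy":0,"dz":0.5,"yaw":0,"gripper":0},{"dx":0,"dy":0,"dz":0.5,"yaw":0,"gripper":0},{"dx":0,"dy":0,"dz":0.5,"yaw":0,"gripper":4},{"dx":0,"dy":0,"dz":0.5,"yaw":0,"gripper":5.5},{"dx":0,"dy":0,"dz":0.5,"yaw":0,"gripper":7},{"dx":0,"dy":0,"dz":0.5,"yaw":0,"gripper":8.5},{"dx":0,"dy":0,"dz":0.5,"yaw":0,"gripper":8.5},{"dx":0,"dy":0,"dz":0.5,"yaw":0,"gripper":8.5},{"dx":0,"dy":0,"dz":0.5,"yaw":0,"gripper":8.5}]'

```text
time: 10.6
ee_pos: [0.511, 0.2749, 0.0253]
tcp_rot: [-2.624, -1.728, 0.0]
contact_force: [0.2, 0.4, 0.0]
grip_width: 0.993
```

```bash
python3 snap.py wrist w8; python3 mv.py 0.46 0.1 0.22 6
```

```text
t 10.65 pos [0.511  0.2749 0.0253] head 66.74 tilt z [-0.0001  0.     -1.    ] F [0.5014 0.5612 0.4582] grip 0.994 q7 -1.25
dxyz cm [-18.09   2.22 -19.47] yaw 1.06
```

View pics/w8.png

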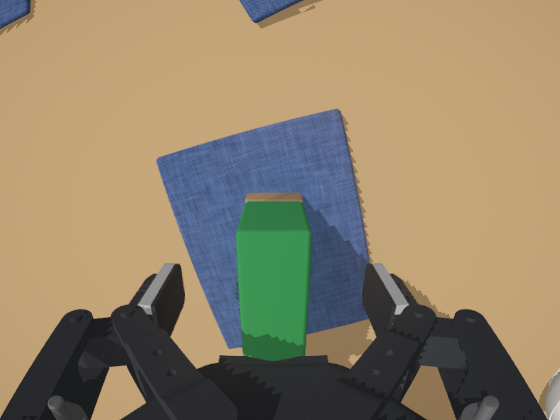

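The block stands upright on its mat, released. Now going to the sample.

Call:
play_rows --plan '[{"dx":0,"dy":0,"dz":-4,"yaw":0,"gripper":8.5},{"dx":0,"dy":0,"dz":-9,"yaw":0,"gripper":8.5},{"dx":0,"dy":0,"dz":-14,"yaw":0.13,"gripper":8.5},{"dx":-4,"dy":0.5,"dz":-18,"yaw":0.26,"gripper":8.5},{"dx":-8,"dy":1,"dz":-19.5,"yaw":0.4,"gripper":8.5},{"dx":-12,"dy":1.4,"dz":-19.5,"yaw":0.53,"gripper":8.5},{"dx":-16,"dy":1.8,"dz":-19.5,"yaw":0.66,"gripper":8.5},{"dx":-18.1,"dy":2.2,"dz":-19.5,"yaw":0.8,"gripper":8.5},{"dx":-18.1,"dy":2.2,"dz":-19.5,"yaw":0.93,"gripper":8.5},{"dx":-18.1,"dy":2.2,"dz":-19.5,"yaw":1.06,"gripper":8.5}]'

```text
time: 11.65
ee_pos: [0.4596, 0.099, 0.2205]
tcp_rot: [3.137, 0.153, 0.001]
contact_force: [0.4, 0.1, 0.2]
grip_width: 0.995
```

```bash
python3 snap.py side s9; python3 snap.py wrist w9; python3 mv.py 0.512 -0.0176 0.15 6;python3 - <<'E'
from h import *
W=np.load("pics/s9W.npy");z=W[...,2]
m=(z>.061)&(z<.072);m[:205]=0;m[255:]=0;m[:,:285]=0;m[:,355:]=0
print(cv2.minAreaRect(W[m][:,:2].astype(np.float32)*1000))
E
```

```text
t 11.75 pos [0.4597 0.0999 0.2204] head 5.87 tilt z [ 0.0004 -0.0001 -1.    ] F [0.33   0.086  0.8965] grip 0.996 q7 -1.77
dxyz cm [ 4.   12.22  7.05] yaw -0.002
((512.3848876953125, -17.459983825683594), (109.90470886230469, 56.50629425048828), 6.262433052062988)
```

View pics/s9.png

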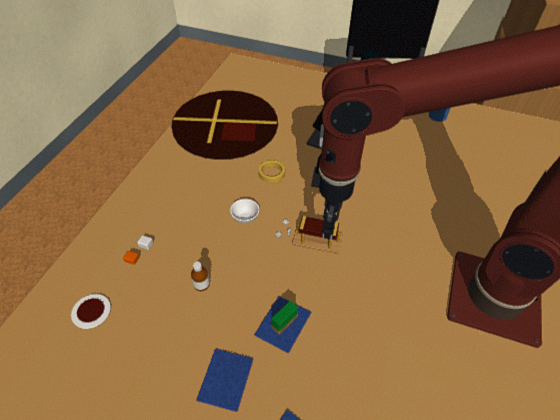

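View pics/w9.png

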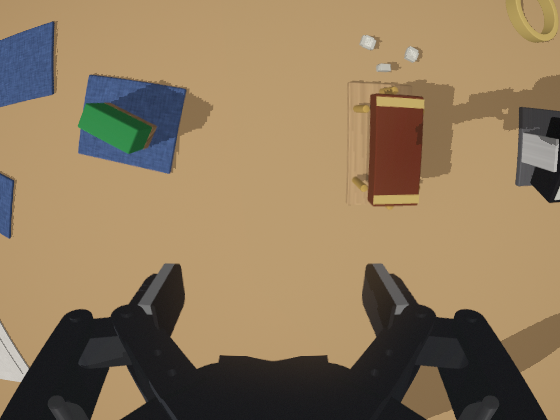

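The wrist view shows the empty sample at (396,150) and all three chips on the table at (370,42), (412,54) and (384,68).

Run:
```python
from h import *
W=np.load("pics/w9W.npy");z=W[...,2]
m=(z>.062)&(z<.072);m[:80]=0;m[220:]=0;m[:,:355]=0;m[:,440:]=0
print(m.sum(),z[m].mean(),cv2.minAreaRect(W[m][:,:2].astype(np.float32)*1000))
p=cv2.imread("pics/w9.png").astype(int);c=(p.min(2)>130);c[35>np.arange(420)]=0;c[80:]=0;c[:,:350]=0;c[:,430:]=0
print(np.nanmax(z[c]))
```

```text
5300 0.06645028406494316 ((512.229248046875, -16.337997436523438), (110.57469177246094, 50.967166900634766), 6.753234386444092)
0.01705297841997891
```

Call:
play_rows --plan '[{"dx":1.4,"dy":4,"dz":0,"yaw":-0.01,"gripper":8.5},{"dx":2.8,"dy":8,"dz":0,"yaw":-0.01,"gripper":8.5},{"dx":4,"dy":12.1,"dz":2,"yaw":-0.01,"gripper":8.5},{"dx":4,"dy":12.1,"dz":5,"yaw":-0.01,"gripper":8.5},{"dx":4,"dy":12.1,"dz":8,"yaw":-0.01,"gripper":8.5},{"dx":4,"dy":12.1,"dz":9,"yaw":-0.01,"gripper":8.5},{"dx":4,"dy":12.1,"dz":9,"yaw":-0.01,"gripper":8.5},{"dx":4,"dy":12.1,"dz":9,"yaw":-0.01,"gripper":8.5},{"dx":4,"dy":12.1,"dz":9,"yaw":-0.01,"gripper":8.5},{"dx":4,"dy":12.1,"dz":9,"yaw":-0.01,"gripper":8.5}]'

```text
time: 12.75
ee_pos: [0.5129, -0.0161, 0.1316]
tcp_rot: [3.136, 0.181, 0.003]
contact_force: [-0.2, 0.4, 0.3]
grip_width: 0.999
```

```bash
python3 mv.py 0.5122 -0.0167 0.036 6.4
```

```text
t 12.75 pos [ 0.5129 -0.0161  0.1316] head 6.62 tilt z [ 0.0021 -0.0003 -1.    ] F [-0.2057  0.3988  0.267 ] grip 0.999 q7 -1.58
dxyz cm [-0.1   0.05  9.56] yaw 0.004
```

Call:
play_rows --plan '[{"dx":0,"dy":0,"dz":3,"yaw":0,"gripper":8.5},{"dx":0,"dy":0,"dz":6,"yaw":0,"gripper":8.5},{"dx":0,"dy":0,"dz":8,"yaw":0,"gripper":8.5},{"dx":0,"dy":0,"dz":9.3,"yaw":0,"gripper":8.5},{"dx":0,"dy":0,"dz":9.5,"yaw":0,"gripper":8.5},{"dx":0,"dy":0,"dz":9.5,"yaw":0,"gripper":8.5},{"dx":0,"dy":0,"dz":9.5,"yaw":0,"gripper":0},{"dx":0,"dy":0,"dz":9.5,"yaw":0,"gripper":0},{"dx":0,"dy":0,"dz":9.5,"yaw":0,"gripper":0},{"dx":0,"dy":0,"dz":9.5,"yaw":0,"gripper":0}]' --squeeze 20

```text
time: 13.75
ee_pos: [0.5129, -0.0164, 0.0362]
tcp_rot: [3.136, 0.18, 0.002]
contact_force: [-2.0, -1.4, 6.5]
grip_width: 0.582
```

```bash
python3 mv.py 0.5122 -0.0167 0.036 6.4;  python3 snap.py wrist w11
```

```text
t 13.75 pos [ 0.5129 -0.0164  0.0362] head 6.57 tilt z [ 0.0015 -0.0004 -1.    ] F [-2.0124 -1.3839  6.4887] grip 0.582 q7 -1.64
dxyz cm [-0.07  0.02  0.02] yaw 0.003
```

View pics/w11.png

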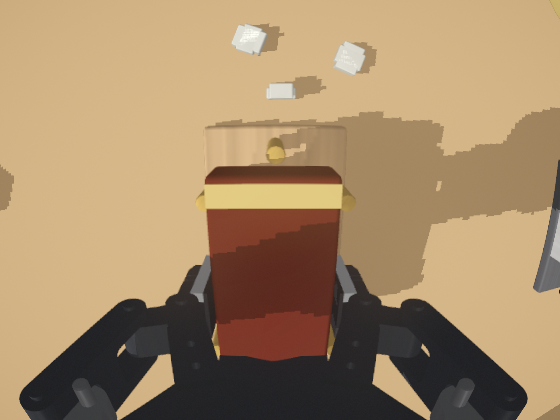

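Gripped at the middle, 50 mm wide. The moves can't tilt the tool, so I'll pivot the sample in the pads by pressing one end on the bare pedestal. First I lift it straight up, turn it across the stand and shift it sideways.

Call:
play_rows --plan '[{"dx":0,"dy":0,"dz":-1,"yaw":0,"gripper":0},{"dx":0,"dy":0,"dz":-2.5,"yaw":0,"gripper":0},{"dx":0,"dy":0,"dz":-4.5,"yaw":0,"gripper":0},{"dx":0,"dy":0,"dz":-6.5,"yaw":0,"gripper":0},{"dx":0,"dy":1,"dz":-8,"yaw":-0.12,"gripper":0},{"dx":0,"dy":2,"dz":-8,"yaw":-0.24,"gripper":0},{"dx":0,"dy":3,"dz":-8,"yaw":-0.36,"gripper":0},{"dx":0,"dy":4,"dz":-8,"yaw":-0.48,"gripper":0},{"dx":0,"dy":5,"dz":-8,"yaw":-0.6,"gripper":0},{"dx":0,"dy":6.2,"dz":-8,"yaw":-0.72,"gripper":0}]'

```text
time: 14.8
ee_pos: [0.5192, -0.0778, 0.1159]
tcp_rot: [-2.868, -1.281, -0.0]
contact_force: [-0.1, -0.3, -0.4]
grip_width: 0.581
```

Call:
play_rows --plan '[{"dx":0,"dy":0,"dz":0,"yaw":-0.12,"gripper":0},{"dx":0,"dy":0,"dz":0,"yaw":-0.24,"gripper":0},{"dx":0,"dy":0,"dz":0,"yaw":-0.36,"gripper":0},{"dx":0,"dy":0,"dz":0,"yaw":-0.48,"gripper":0},{"dx":0,"dy":0,"dz":0,"yaw":-0.6,"gripper":0},{"dx":0,"dy":0,"dz":0,"yaw":-0.72,"gripper":0},{"dx":0,"dy":0,"dz":0,"yaw":-0.85,"gripper":0},{"dx":0,"dy":0,"dz":0,"yaw":-0.85,"gripper":0},{"dx":0,"dy":0,"dz":0,"yaw":-0.85,"gripper":0},{"dx":0,"dy":0,"dz":0,"yaw":-0.85,"gripper":0}]'

```text
time: 15.8
ee_pos: [0.5192, -0.0778, 0.1155]
tcp_rot: [2.095, 2.341, 0.0]
contact_force: [-1.0, 0.8, -0.9]
grip_width: 0.587
```

```bash
python3 mv.py 0.519 -0.078 0.06 96.4;  python3 snap.py wrist w13;python3 snap.py side s13;python3 -c "
import cv2;p=cv2.imread('pics/s13.png');cv2.imwrite('pics/s13c.png',cv2.resize(p[170:290,260:400],None,fx=5,fy=5,interpolation=2))"
```

```text
t 15.8 pos [ 0.5192 -0.0778  0.1155] head 96.35 tilt z [ 0.  0. -1.] F [-1.0174  0.8401 -0.9203] grip 0.587 q7 0.06
dxyz cm [-0.02 -0.02  5.55] yaw -0.001
```

View pics/w13.png

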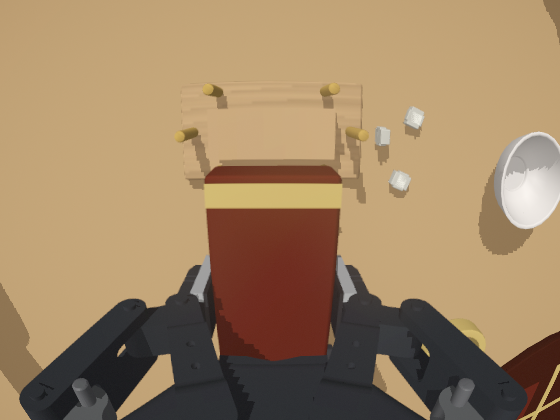

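View pics/s13c.png

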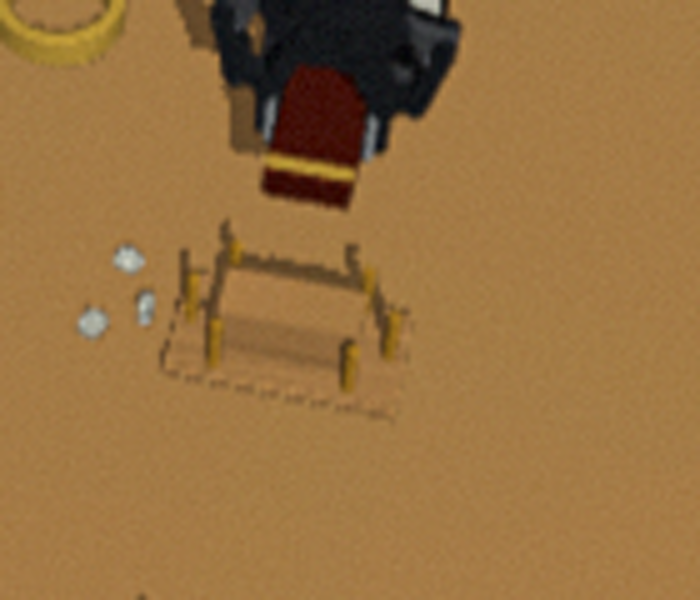

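The sample is level across the pedestal with its inner end about 10 mm over it, clear of the pegs. Pressing down.

Call:
play_rows --plan '[{"dx":0,"dy":0,"dz":3,"yaw":0,"gripper":0},{"dx":0,"dy":0,"dz":6,"yaw":0,"gripper":0},{"dx":0,"dy":0,"dz":7.5,"yaw":0,"gripper":0},{"dx":0,"dy":0,"dz":8,"yaw":0,"gripper":0},{"dx":0,"dy":0,"dz":8.3,"yaw":0,"gripper":0},{"dx":0,"dy":0,"dz":8.6,"yaw":0,"gripper":0},{"dx":0,"dy":0,"dz":8.6,"yaw":0,"gripper":0},{"dx":0,"dy":0,"dz":8.6,"yaw":0,"gripper":0},{"dx":0,"dy":0,"dz":8.6,"yaw":0,"gripper":0},{"dx":0,"dy":0,"dz":8.6,"yaw":0,"gripper":0}]' --squeeze 20

```text
time: 16.9
ee_pos: [0.5201, -0.078, 0.03]
tcp_rot: [2.091, 2.343, 0.001]
contact_force: [0.9, -2.6, 5.7]
grip_width: 0.582
```

```bash
cat > tilt.py <<'E'
import sys
from h import *
from plant import arm
from snap import snap
tag=sys.argv[1]
s=arm.observe();p,W=snap("wrist",tag)
b,g,r=[p[...,i].astype(int) for i in range(3)]
M=R.from_rotvec(s['tcp_rot']).as_matrix();T=(W-s['ee_pos'])@M
roi=np.zeros(b.shape,bool);roi[150:352,205:345]=1
zl=float(sys.argv[2]) if len(sys.argv)>2 else -1
m=roi&(r>g+25)&np.isfinite(T[...,2])&(np.abs(T[...,1])<.024)&(T[...,2]<.01)&(T[...,2]>-.07)
P=T[m]
rng=np.random.default_rng(0);best=None
for _ in range(300):
    q=P[rng.choice(len(P),3,False)];n=np.cross(q[1]-q[0],q[2]-q[0])
    if np.linalg.norm(n)<1e-7: continue
    n/=np.linalg.norm(n);k=abs((P-q[0])@n)<.0015
    if best is None or k.sum()>best.sum(): best=k
Q=P[best];c=Q.mean(0);u,sv,v=np.linalg.svd(Q-c,full_matrices=False);n=v[2];n=n*-np.sign(n[2])
print("t",s['time'],"pos",s['ee_pos'],"F",s['contact_force'],"grip",s['grip_width'])
print(len(P),len(Q),"top normal tool",n,"pitch deg (tool x end up +)",np.degrees(np.arctan2(-n[0],-n[2])),"roll",np.degrees(np.arctan2(n[1],-n[2])))
ex=np.array([n[2],0,-n[0]])*-1;ex/=np.linalg.norm(ex)
print("z tool of top plane at x=0:",c[2]+(n[0]*c[0]+n[1]*c[1])/n[2]*1,"far end along",(Q@ex).max(),"x max",Q[:,0].max(),"ex",ex)
E
python3 tilt.py w14
```

```text
t 16.9 pos [ 0.5201 -0.078   0.03  ] F [ 0.9215 -2.5967  5.6855] grip 0.5818282565638526
21592 17263 top normal tool [-0.1263 -0.0011 -0.992 ] pitch deg (tool x end up +) 7.253523906780872 roll -0.06413549351149749
z tool of top plane at x=0: -0.030842176368303685 far end along 0.05712132776294721 x max 0.052965339516595364 ex [ 0.992  -0.     -0.1263]
```

View pics/w14.png

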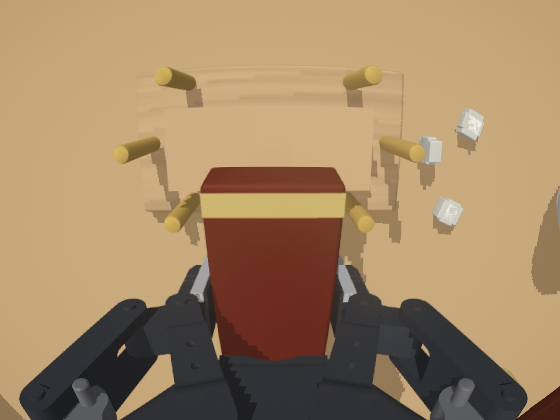

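It pivoted 7.3° for 6 mm of press with no slip, as the geometry predicts. Another 10 mm should give about 20°.

Call:
play_rows --plan '[{"dx":0,"dy":0,"dz":0.2,"yaw":0,"gripper":0},{"dx":0,"dy":0,"dz":0.4,"yaw":0,"gripper":0},{"dx":0,"dy":0,"dz":0.6,"yaw":0,"gripper":0},{"dx":0,"dy":0,"dz":0.8,"yaw":0,"gripper":0},{"dx":0,"dy":0,"dz":1.0,"yaw":0,"gripper":0},{"dx":0,"dy":0,"dz":1.0,"yaw":0,"gripper":0},{"dx":0,"dy":0,"dz":1.0,"yaw":0,"gripper":0},{"dx":0,"dy":0,"dz":1.0,"yaw":0,"gripper":0},{"dx":0,"dy":0,"dz":1.0,"yaw":0,"gripper":0},{"dx":0,"dy":0,"dz":1.0,"yaw":0,"gripper":0}]'

```text
time: 17.95
ee_pos: [0.5197, -0.0778, 0.0195]
tcp_rot: [2.091, 2.344, 0.001]
contact_force: [3.1, -2.1, 4.9]
grip_width: 0.584
```

```bash
python3 tilt.py w15
```

```text
t 17.95 pos [ 0.5197 -0.0778  0.0195] F [ 3.0625 -2.1416  4.9159] grip 0.5838636558641708
22523 14897 top normal tool [-0.3321 -0.0011 -0.9432] pitch deg (tool x end up +) 19.396799241363297 roll -0.06379556463222716
z tool of top plane at x=0: -0.032315175643010965 far end along 0.061701743944388265 x max 0.048610738728635076 ex [ 0.9432 -0.     -0.3321]
```

19.4° now. Firming the grip, then lifting.

Call:
play_rows --plan '[{"dx":0,"dy":0,"dz":0,"yaw":0,"gripper":0},{"dx":0,"dy":0,"dz":0,"yaw":0,"gripper":0},{"dx":0,"dy":0,"dz":0,"yaw":0,"gripper":0},{"dx":0,"dy":0,"dz":-1,"yaw":0,"gripper":0},{"dx":0,"dy":0,"dz":-3,"yaw":0,"gripper":0},{"dx":0,"dy":0,"dz":-6,"yaw":0,"gripper":0},{"dx":0,"dy":0,"dz":-9,"yaw":0,"gripper":0},{"dx":0,"dy":0,"dz":-12,"yaw":0,"gripper":0},{"dx":0,"dy":0,"dz":-15,"yaw":0,"gripper":0},{"dx":0,"dy":0,"dz":-18,"yaw":0,"gripper":0}]' --squeeze 60

```text
time: 19.0
ee_pos: [0.5179, -0.0769, 0.2001]
tcp_rot: [-2.088, -2.344, 0.002]
contact_force: [0.1, 0.3, -0.3]
grip_width: 0.579
```

```bash
python3 tilt.py w16;python3 mv.py 0.43 -0.25 0.25 10.5
```

```text
t 19.0 pos [ 0.5179 -0.0769  0.2001] F [ 0.123  0.256 -0.343] grip 0.5786828239865223
19267 14978 top normal tool [-0.3282 -0.0014 -0.9446] pitch deg (tool x end up +) 19.160972645260767 roll -0.08272242379550365
z tool of top plane at x=0: -0.03213465477441972 far end along 0.06172311656224183 x max 0.04884946831723112 ex [ 0.9446 -0.     -0.3282]
t 19.05 pos [ 0.5203 -0.0769  0.2052] head 96.61 tilt z [ 0.0038 -0.0006 -1.    ] F [ 1.7988 -0.2547  3.6699] grip 0.582 q7 0.11
dxyz cm [-16.16 -10.94  -4.51] yaw 1.503
```

View pics/w16.png

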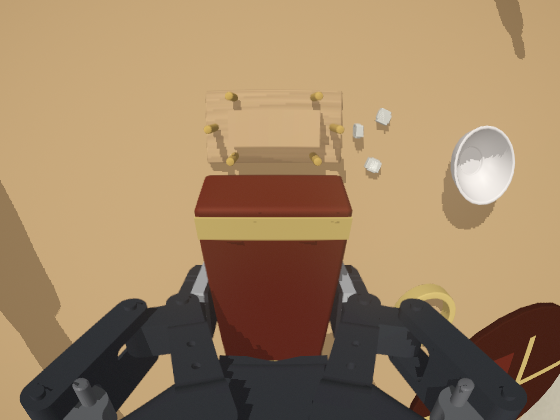

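The tilt held at 19.2° after lifting, against the 20° wanted. Turning and approaching, stopping short to re-measure the camera.

Call:
play_rows --plan '[{"dx":-3,"dy":-2,"dz":-2,"yaw":0.14,"gripper":0},{"dx":-6,"dy":-4,"dz":-4,"yaw":0.28,"gripper":0},{"dx":-9,"dy":-6,"dz":-5,"yaw":0.42,"gripper":0},{"dx":-12,"dy":-8,"dz":-5,"yaw":0.56,"gripper":0},{"dx":-14,"dy":-9.5,"dz":-5,"yaw":0.7,"gripper":0},{"dx":-16,"dy":-11,"dz":-5,"yaw":0.84,"gripper":0},{"dx":-16,"dy":-11,"dz":-5,"yaw":0.98,"gripper":0},{"dx":-16,"dy":-11,"dz":-5,"yaw":1.12,"gripper":0},{"dx":-16,"dy":-11,"dz":-5,"yaw":1.26,"gripper":0},{"dx":-16,"dy":-11,"dz":-5,"yaw":1.4,"gripper":0}]'

```text
time: 20.05
ee_pos: [0.4274, -0.2482, 0.2486]
tcp_rot: [-3.109, -0.438, 0.003]
contact_force: [-0.1, -0.5, -1.7]
grip_width: 0.578
```

Call:
play_rows --plan '[{"dx":0,"dy":0,"dz":0,"yaw":0.1,"gripper":0},{"dx":0,"dy":0,"dz":0,"yaw":0.1,"gripper":0},{"dx":0,"dy":0,"dz":0,"yaw":0.1,"gripper":0},{"dx":0,"dy":0,"dz":0,"yaw":0.1,"gripper":0},{"dx":0,"dy":0,"dz":0,"yaw":0.1,"gripper":0},{"dx":0,"dy":0,"dz":0,"yaw":0.1,"gripper":0},{"dx":0,"dy":0,"dz":0,"yaw":0.1,"gripper":0},{"dx":0,"dy":0,"dz":0,"yaw":0.1,"gripper":0},{"dx":0,"dy":0,"dz":0,"yaw":0.1,"gripper":0},{"dx":0,"dy":0,"dz":0,"yaw":0.1,"gripper":0}]'

```text
time: 21.05
ee_pos: [0.4282, -0.2493, 0.2493]
tcp_rot: [-3.128, -0.29, 0.0]
contact_force: [0.0, -0.4, -1.0]
grip_width: 0.578
```

```bash
python3 tilt.py w18; python3 snap.py side s18; python3 mv.py 0.495 -0.2837 0.21 10.5
```

```text
t 21.05 pos [ 0.4282 -0.2493  0.2493] F [ 0.0418 -0.3613 -0.9668] grip 0.5781389089595836
19596 15210 top normal tool [-0.3288  0.0015 -0.9444] pitch deg (tool x end up +) 19.197250848091123 roll 0.09075574326398449
z tool of top plane at x=0: -0.031915738200108096 far end along 0.06216052405137247 x max 0.04923213437921728 ex [ 0.9444 -0.     -0.3288]
t 21.15 pos [ 0.4281 -0.2493  0.2493] head 10.59 tilt z [-0.  0. -1.] F [ 0.3922  1.0467 -1.0969] grip 0.576 q7 -0.96
dxyz cm [5.94 4.61 3.93] yaw 0.002
```

View pics/w18.png

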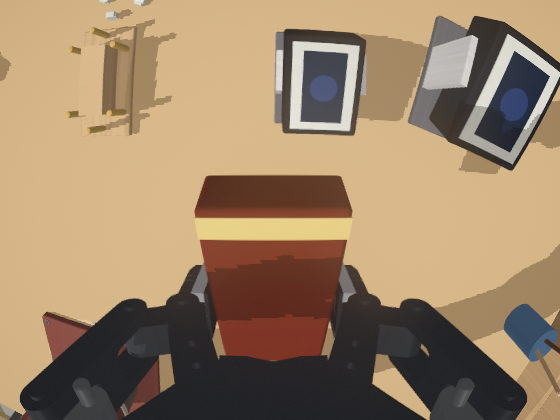

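View pics/s18.png

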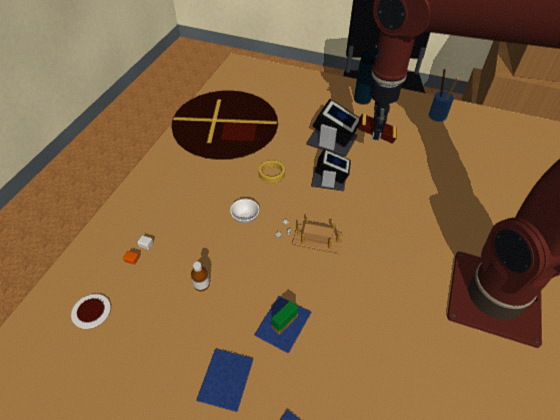

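The wrist view now shows the window settled at (324,88), nearly in line with the sample. Refitting it.

Run:
```python
from h import *
p=cv2.imread("pics/w18.png").astype(int);W=np.load("pics/w18W.npy")
m=np.zeros(p.shape[:2],bool);m[36:136,286:364]=1
m&=(p.min(2)>150)&(W[...,2]>.05)
P=W[m]
for _ in range(4):
    c=P.mean(0);u,s,v=np.linalg.svd(P-c,full_matrices=False);n=v[2]*np.sign(v[2][2]);e=(P-c)@n;P=P[abs(e)<.004]
ay=np.cross([0,0,1],n);ay/=np.linalg.norm(ay);ax=np.cross(ay,n)
q=np.c_[(P-c)@ax,(P-c)@ay].astype(np.float32)*1000;r=cv2.minAreaRect(q)
C=c+ax*r[0][0]/1e3+ay*r[0][1]/1e3
print(len(P),"n",n,"lean deg",np.degrees(np.arccos(n[2])),"dir",np.degrees(np.arctan2(n[1],n[0])),r,"C",C,"focus",C+.1*n)
k=r[2]; print("long axis world", ax*np.cos(np.radians(k))+ay*np.sin(np.radians(k)), ay*np.cos(np.radians(k))-ax*np.sin(np.radians(k)))
# side
p=cv2.imread("pics/s18.png").astype(int);W=np.load("pics/s18W.npy")
m=np.zeros(p.shape[:2],bool);m[148:178,315:355]=1
m&=(W[...,2]>.06)&(p.min(2)>110);P=W[m]
print(len(P),P.mean(0), (P.max(0)+P.min(0))/2)
```

```text
2533 n [-0.3386 -0.0585  0.9391] lean deg 20.095587314481733 dir -170.19946957617884 ((2.9726181030273438, 0.8701953887939453), (60.81474685668945, 86.87802124023438), 89.73374938964844) C [ 0.5338 -0.2762  0.0857] focus [ 0.5    -0.2821  0.1796]
long axis world [ 0.1659 -0.9861 -0.0016] [0.9262 0.1553 0.3436]
185 [ 0.5369 -0.2622  0.081 ] [ 0.5343 -0.2674  0.0813]
```

```bash
python3 mv.py 0.4963 -0.2826 0.1698 9.7
```

```text
t 21.15 pos [ 0.4281 -0.2493  0.2493] head 10.59 tilt z [-0.  0. -1.] F [ 0.3922  1.0467 -1.0969] grip 0.576 q7 -0.96
dxyz cm [6.09 4.53 7.95] yaw 0.015
```

Call:
play_rows --plan '[{"dx":1.5,"dy":1.1,"dz":0,"yaw":0.01,"gripper":0},{"dx":3.5,"dy":2.5,"dz":1,"yaw":0.015,"gripper":0},{"dx":5,"dy":3.8,"dz":2.5,"yaw":0.015,"gripper":0},{"dx":6.1,"dy":4.5,"dz":4.5,"yaw":0.015,"gripper":0},{"dx":6.1,"dy":4.5,"dz":6.5,"yaw":0.015,"gripper":0},{"dx":6.1,"dy":4.5,"dz":7.5,"yaw":0.015,"gripper":0},{"dx":6.1,"dy":4.5,"dz":7.9,"yaw":0.015,"gripper":0},{"dx":6.1,"dy":4.5,"dz":7.9,"yaw":0.015,"gripper":0},{"dx":6.1,"dy":4.5,"dz":7.9,"yaw":0.015,"gripper":0},{"dx":6.1,"dy":4.5,"dz":7.9,"yaw":0.015,"gripper":0}]'

```text
time: 22.15
ee_pos: [0.4968, -0.2825, 0.1714]
tcp_rot: [3.129, 0.266, 0.002]
contact_force: [-1.0, 0.1, -0.0]
grip_width: 0.579
```

```bash
python3 tilt.py w20; python3 snap.py side s20; python3 mv.py 0.4963 -0.2826 0.1698 9.7;python3 -c "
import cv2;p=cv2.imread('pics/s20.png');cv2.imwrite('pics/s20c.png',cv2.resize(p[70:220,270:430],None,fx=4,fy=4,interpolation=2))"
```

```text
t 22.15 pos [ 0.4968 -0.2825  0.1714] F [-1.0352  0.0919 -0.0479] grip 0.5785467624347148
19599 15299 top normal tool [-0.3292  0.0015 -0.9443] pitch deg (tool x end up +) 19.217996141036824 roll 0.08883150795505222
z tool of top plane at x=0: -0.031886063671191026 far end along 0.06211193997024452 x max 0.049140751557116606 ex [ 0.9443 -0.     -0.3292]
t 22.25 pos [ 0.4966 -0.2825  0.1711] head 9.72 tilt z [ 0.001  -0.0007 -1.    ] F [ 0.5665  0.4584 -0.5321] grip 0.576 q7 -1.04
dxyz cm [-0.04  0.    0.13] yaw 0.0
```

View pics/s20c.png

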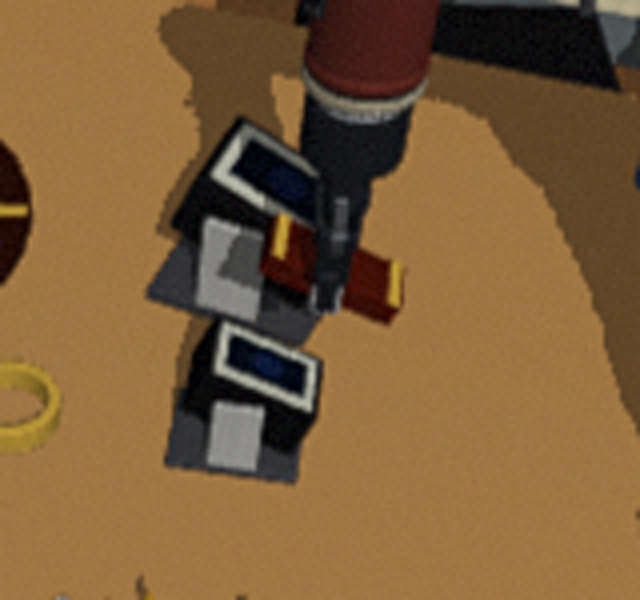

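View pics/w20.png

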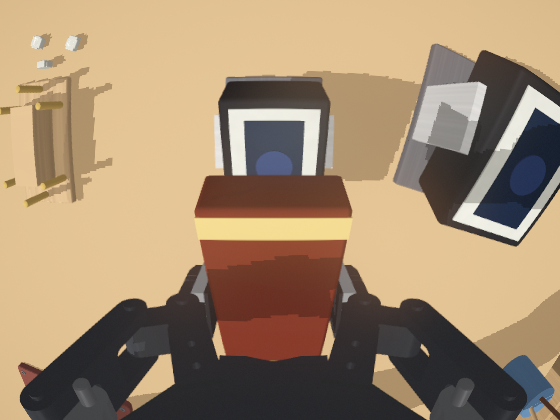

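In the side crop the sample hangs parallel above the small camera's window. The wrist view shows it centred on and aligned with the window at (274,140). I'll let it settle, then do a last check.

Call:
play_rows --plan '[{"dx":0,"dy":0,"dz":0.1,"yaw":0,"gripper":0},{"dx":0,"dy":0,"dz":0.1,"yaw":0,"gripper":0},{"dx":0,"dy":0,"dz":0.1,"yaw":0,"gripper":0},{"dx":0,"dy":0,"dz":0.1,"yaw":0,"gripper":0},{"dx":0,"dy":0,"dz":0.1,"yaw":0,"gripper":0},{"dx":0,"dy":0,"dz":0.1,"yaw":0,"gripper":0},{"dx":0,"dy":0,"dz":0.1,"yaw":0,"gripper":0},{"dx":0,"dy":0,"dz":0.1,"yaw":0,"gripper":0},{"dx":0,"dy":0,"dz":0.1,"yaw":0,"gripper":0},{"dx":0,"dy":0,"dz":0.1,"yaw":0,"gripper":0}]'

```text
time: 23.25
ee_pos: [0.4964, -0.2823, 0.1693]
tcp_rot: [-3.13, -0.266, 0.0]
contact_force: [-0.3, 0.2, -0.6]
grip_width: 0.576
```

```bash
python3 tilt.py w21
python3 - <<'E'
from h import *
from plant import arm
W=np.load("pics/s20W.npy");p=cv2.imread("pics/s20.png").astype(int);b,g,r=p[...,0],p[...,1],p[...,2]
m=(g>r+40)&(g>b+40)&(W[...,2]>.05);P=W[m];print("block top",np.median(P,0))
s=arm.observe();print(s['ee_pos'],abs(s['joint_velocities']).max())
M=R.from_rotvec(s['tcp_rot']).as_matrix();print("underside",s['ee_pos']+M@[.0038,0,-.0099])
arm.sign_off()
E
```

```text
t 23.25 pos [ 0.4964 -0.2823  0.1693] F [-0.3219  0.2305 -0.6206] grip 0.5764708665756038
19538 15249 top normal tool [-0.3294  0.002  -0.9442] pitch deg (tool x end up +) 19.231401493072877 roll 0.11845048850955343
z tool of top plane at x=0: -0.03188228457422615 far end along 0.06224594884083119 x max 0.049212126936102545 ex [ 0.9442 -0.     -0.3294]
block top [0.5111 0.2761 0.0594]
[ 0.4964 -0.2823  0.1693] 0.0017485915242864238
underside [ 0.5001 -0.2816  0.1792]
the job is handed in; nothing more can be done
```

I handed the job in at about 23 s, with the sample held motionless at the inspection camera; no verdict is reported back.

**What I did**
- **Sweep:** one stroke of the rubbing block along the sample pushed all three chips off, and they lie on the table.
- **Rubbing block:** I put it back upright on its mat and released it.
- **Tilt:** the moves can't tilt the tool. With a light 20 N grip I pivoted the sample in the pads by pressing one end on the empty pedestal. I then firmed the grip to 60 N and carried it to the smaller camera, the one that matches the given size.

**Last checks**

| Check | Measured | Allowed |
|---|---|---|
| Underside centre to focus point | about 1 mm, at (0.500, -0.282, 0.179) | 20 mm |
| Sample tilt | 19.2° against 20.1° for the camera | 0.14 rad (8°) |
| Long side to window's long side | within about 1° | 0.16 rad (9°) |
| Fastest joint speed | below 0.002 rad/s | sample below 0.15 rad/s |
| Rubbing block centre to mat centre | about 4 mm | 55 mm |
| Highest chip point | about 17 mm | 45 mm |

The bottle, bowl and tape roll looked unmoved, and I saw no contact with the camera. I did not re-measure the bystanders' positions.

One check disagreed: a rough average of the window's frame pixels in the side picture put it about 9 mm further to the left (+y). I relied on the two wrist-camera fits, which agreed within 1 mm, and the first side-view estimate, which was within about 4 mm.

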